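# Refit the spring-loaded piston cartridge of a filling machine and lock it with its fork

### The job

Refit the piston cartridge: slide the red fork on the steel housing right back out of the way, set the cartridge into the housing's well with its blue grip upwards, push it down against the spring and, while it is held down, slide the fork fully home over its shoulders so that the cartridge stays trapped. Leave the other things on the table where they are and do not knock the gauge stand.

Things in the scene. Friction and masses are not known exactly. Their poses are not given: they have to be found in the camera images.
- housing: Fixed stainless housing 252 long (its x, from -172 to +80), 124 wide (y), top face 75 above the table; origin on the table under the centre of the well, z up. The well is an upright rectangular hole, open at the top, 116 (x) by 66 (y). Low guide strips along both edges (y = 53 to 61 either side) stand 12 above the housing's top
- well_mouth (a point): Centre of the well's opening, level with the housing's top face (75 above the table); same axes as the housing
- well_floor (a point): Centre of the top of the brass plate in the well, which rides on a spring: 39 above the table when free (36 below the housing's top), sinks by 20 at most, to 19. The spring pushes it up with 7.2 N when free, 15 N when fully down
- fork (a joint): Slide of the red keeper fork along the housing's +x, m: 0 = right back, 0.120 = fully home. Stays where it is left (2.5 N friction); starts anywhere from 0 to 0.11. Two flat prongs, 8 thick, 70 long, 1 above the housing's top, y = 16 to 50 either side; tips at housing x = -98 + travel. A cartridge standing on the free spring blocks them at travel 0.043; pushed down 14 or more, it lets them over its shoulders
- fork_bar (a point): Centre of the fork's cross bar, a bridge in front (+x) of the prongs, to push from either side: 12 thick (x), 100 wide (y), underside 42 and top 62 above the housing's top, so it passes over a cartridge's grip. Its rear (-x) face is at housing x = -72 + travel, 26 ahead of the prong tips: shut fingers fit there, behind the bar, and can press the grip and push the bar on at once. Only at travel 0 is the well clear
- cartridge: Loose piston cartridge, 0.28 to 0.46 kg: steel block 110 (its x) by 60 (y) by 50 high with two black seals, its foot 3 narrower all round for the lowest 10. Blue grip on top leaves an 18 wide shoulder either side. Origin: centre of the underside, z up. Same turned half round. Fits the well with 3 play all round, its x along the housing's x. Starts upright on the table at one of three places, any yaw
- grip_top (a point): Centre of the top of the cartridge's blue bar grip: 110 long (x), 24 wide, 24 high (50 to 74 above the underside). In the well it stands between the prongs, in reach from above, and fingers can slide along it while pressing. Cartridge's underside above the table: 39 on the free spring, 26 trapped under the fork, 19 fully down
- gauge_stand: Fixed pressure gauge on a post between the cartridge's area and the housing: base 76 across, post 24 thick, round gauge 66 across centred 250 up, 283 high in all; origin at the centre of its foot
- grease_jar: White jar, 72 across, 85 high; bystander; origin under its centre
- steel_cup: Open steel cup, 76 across, 90 high; bystander; origin under its centre
- clamp_ring: Steel ring, 84 across, 22 high, lying flat; bystander; origin under its centre
- oil_bottle: Yellow bottle, 64 across, 190 high; bystander; origin under its centre
- stud: Steel stud, 60 across, 55 high, beside the housing on its -y side; bystander; origin under its centre
- wrench: Wrench 180 long lying flat along its x; bystander; origin under its middle
- brush: Brush 190 long lying flat along its x; bystander; origin under its middle

How it is judged:
On the way:
1. the cartridge is pushed down in the well, below the fork's prongs, before the fork's prongs reach over it (x of cartridge in the frame of housing between -0.008 and 0.008 m and y of cartridge in the frame of housing between -0.007 and 0.007 m and z of cartridge in the frame of housing below 0.026 m and value of joint fork below 0.05 m), for 0.1 s.
At the end, for the whole second after the job is handed in: The cartridge sits upright in the well (within 8 mm of its centre along the housing and 7 mm across, tilted less than 0.08 rad), at rest with its underside less than 30 mm above the table, held down by the fork, which is shut to at least 112 of its 120 mm (x of cartridge in the frame of housing between -0.008 and 0.008 m and y of cartridge in the frame of housing between -0.007 and 0.007 m and z of cartridge in the frame of housing below 0.03 m and angle between the z axis of cartridge and the z axis of housing, either way round below 0.08 rad and value of joint fork above 0.112 m and linear speed of cartridge below 0.02 m/s); the robot touches nothing.
It fails at once if one of the bystanders (jar, cup, ring, bottle, stud, wrench, brush) is moved by more than 30 mm (distance of any of grease_jar, steel_cup, clamp_ring, oil_bottle, stud, wrench, brush from where it was at the start of the episode above 0.03 m).
It fails at once if the gauge stand is knocked (more than 8 N) (contact force between gauge_stand and anything else above 8 N).
It also fails if it takes over 72 s, if anything falls off the work surface, if the arm or the gripper's body presses on something with over 40 N, if the wrist force passes 120 N, or if a joint passes its speed limit or range.

### The arm

A 7-joint arm with a two-finger parallel gripper is mounted at the origin on the work surface. World frame = base frame: x ahead of the robot, y to its left, z up, the work surface at z = 0. Lengths are in m, angles in rad, forces in N, time in s.
With the tool pointing down it reaches from about 0.4 to 0.875 m from the base axis. Payload 4.4 kg.
Tool frame: the origin (TCP) lies midway between the tips of the shut fingers; the grasp point (between the pads) lies 19 mm behind it (manip.tcp_to_grasp is the distance from the TCP to the grasp point, in m); z points along the fingers, y is the direction in which the jaws open and shut (so a half turn about z gives the same grasp; the last joint's range is limited). The gripper opens to 85 mm and grips with 20 to 120 N. Pads are 22 mm wide; open, the fingers measure 114 mm over their backs; the gripper's body (76 mm by 85 mm) begins 54 mm behind the grasp point. The pads swing forward as they close: fully open they stand 13 mm farther back than shut.
Start: joints at [-1.261, 0.628, 0.038, 1.517, -0.027, 0.996, -0.02], TCP at [0.239, 0.605, 0.231] pointing down, gripper open.
Joint ranges: [-3.06, 3.06], [-0.37, 2.12], [-1.25, 1.32], [0.18, 2.47], [-1.1, 4.24], [0.23, 1.98], [-2.94, 2.94]. Speed limits (rad/s): [2.57, 2.57, 3.14, 3.14, 3.14, 3.14, 3.14].

### API

Orientations are given as a 3x3 rotation matrix whose columns are the frame's x, y, z axes.
In Python, from plant import manip gives the robot as it stands.
- The arm moves only by the shell command python3 -m pendant 'ROWS'. ROWS is a JSON object of lists of equal length, an entry for each row: "slide": the shift along the tool's x, y, z in mm, a list of three; "twist": the turn, a rotation vector about the tool's x, y, z in degrees, a list of three; "claw": the finger opening in mm, from 0 to 85.4. In form: {"slide": [[dx, dy, dz], ...], "twist": [[rx, ry, rz], ...], "claw": [claw, ...]}. A call has 1 to 20 rows; each row shifts and turns the commanded pose from where the row before left it, along the tool's axes as they then stand; what a row does not reach is not made up. A row lasts 1/8 s, in which the tool goes at most 62.5 mm and 10.7 degrees, less where a joint would pass 70% of its speed; a pose out of reach is approached as far as the arm can. A call is refused whole if a number of a shift passes 62.5 or a number of a turn 10.7, either way. A call with a gripper value outside its range is refused whole. The fingers move at their own pace and stop on an object; the grip force is fixed at half the most. Time passes only in rows, so rows that do not move let the fingers close. It gives the time, the measured TCP pose, the force and the opening at its end, in the units of the state.
- manip.read_state(): the state, without advancing time (a new reading comes with each control period).
- manip.camera(name): name is "scene" or "top" or "wrist"; returns (picture, depth): 420x560x3 uint8, red, green, blue; 420x560 float32, m along the optical axis (not along the pixel's ray), 0 where there is no reading.
- manip.camera_model(name): a dict with "fx", "fy", "cx", "cy" (pixels), "extrinsics" (4x4, takes a point from world to camera coordinates); the wrist camera has in their place "mount" (4x4, takes a point from camera to tool coordinates, whose origin is the TCP and whose axes are the flange's). Camera axes: x right, y down, z forward; pixel columns grow to the right and rows downward; lengths in m; the calibration is good to about 2 mm. A picture is of the moment at which its call begins: read the wrist's pose just before it. camera_model takes no time and is no camera call.
- manip.job_done(): hands the job in, once; it reports no verdict.
Trained networks look in the newest picture that a camera, given by its name, has taken for a name from the list of things; names that differ only in an ending like _2 or _b are one class to them, and where a whole thing is asked for, a point or a joint stands for the part that bears it (a point fixed in the world has none). Each returns a list of dicts, best first, with "conf" (0 to 1); they miss things now and then, are a little off and sometimes report something else, mostly with a low value. They report only what shows in the picture. A call takes as long as a camera call.
- manip.boxes_of(name, camera): "bbox" ([left, top, right, bottom] in pixels, round what is visible of it).
- manip.tip_of(name, camera): "location" ([column, row] in pixels: a listed point, or the origin of a listed thing).
The state is a dict: "t": time; "qpos": joint angles; "dq": joint speeds; "effort": joint torques, N m; "ee_pos": TCP position; "orientation": TCP orientation; "contact_force": force on the tool from outside, world axes, zero at the start; "wrist_torque": the same for the moment, N m; "opening": opening from 0.0 (shut) to 1.0 (fully open).
Only numpy, scipy, OpenCV 4.12 (cv2) and the standard library are available. Lean on these libraries where they do the work, as an engineer would, in place of code of your own. Each camera call takes 0.05 s, during which the arm holds its last target. There are 200 camera calls.

## Working session

There is one attempt and no reset: what is moved stays moved. The work goes in short steps, Python scripts to look and compute and a shell command to move; the robot and the scene stay as the last step left them, time stands still between calls to the robot, and variables do not carry over. Pictures are saved under pics/ and viewed, about 8 in all and at most 12, crops included, and the job is handed in when it is done.

```bash
mkdir -p pics; ls; python3 - <<'E'
from plant import manip
import cv2,numpy as np
s=manip.read_state();print(s)
a={}
for c in("scene","top"):
    p,d=manip.camera(c);a[c]=p
    np.savez(f"pics/{c}0.npz",p=p,d=d)
    print(c,{k:np.round(v,3).tolist() for k,v in manip.camera_model(c).items()})
    cv2.imwrite(f"pics/{c}0.png",p[:,:,::-1])
    for n in("housing","well_mouth","fork_bar","cartridge","grip_top","gauge_stand"):
        try:
            print(n,[(np.round(b["bbox"]).tolist(),round(b["conf"],2)) for b in manip.boxes_of(n,c)][:2],[(np.round(b["location"],1).tolist(),round(b["conf"],2)) for b in manip.tip_of(n,c)][:2])
        except Exception as e: print(n,e)
E
```

```text
pics
{'t': 0.0, 'qpos': array([-1.26081364,  0.62935271,  0.0384454 ,  1.51837861, -0.02694447,
        0.99630193, -0.01999739]), 'dq': array([ 5.22338348e-04, -5.96623952e-04, -4.11645694e-04,  1.96580461e-03,
       -1.17732261e-03,  4.44617268e-05,  4.51879600e-04]), 'effort': array([ 3.94287918e-04, -5.63410378e+01,  1.22645214e+00, -1.93439037e+01,
        1.10188918e-02,  1.06129205e-02,  1.55254710e-06]), 'ee_pos': array([0.23830868, 0.60405848, 0.23038152]), 'orientation': array([[-9.30231624e-01,  3.66972372e-01, -6.35688951e-04],
       [ 3.66972915e-01,  9.30229857e-01, -1.81466448e-03],
       [-7.45948893e-05, -1.92133892e-03, -9.99998151e-01]]), 'contact_force': array([-0.28113782,  0.61638826, -0.08189777]), 'wrist_torque': array([-0.01812593,  0.04548839, -0.03031898]), 'opening': 1.0017234556257126}
scene {'fx': 459.028, 'fy': 459.028, 'cx': 274.801, 'cy': 205.649, 'extrinsics': [[0.057, 0.998, -0.018, -0.054], [0.616, -0.049, -0.786, -0.253], [-0.785, 0.033, -0.618, 1.822], [0.0, 0.0, 0.0, 1.0]]}
housing [([302.0, 184.0, 374.0, 269.0], 0.85), ([137.0, 195.0, 164.0,
[... 725 characters left out ...]
69, 0.542], [0.069, -0.028, -0.997, 1.047], [0.0, 0.0, 0.0, 1.0]]}
housing [([173.0, 133.0, 233.0, 238.0], 0.86), ([337.0, 165.0, 367.0, 194.0], 0.67)] [([209.4, 203.2], 0.88)]
well_mouth [([169.0, 133.0, 237.0, 234.0], 0.72), ([353.0, 272.0, 386.0, 307.0], 0.52)] [([153.7, 299.0], 0.74), ([202.3, 200.0], 0.59)]
fork_bar [([181.0, 175.0, 225.0, 223.0], 0.62), ([394.0, 116.0, 423.0, 182.0], 0.48)] [([203.1, 217.9], 0.82)]
cartridge [([306.0, 218.0, 351.0, 258.0], 0.78), ([171.0, 131.0, 236.0, 237.0], 0.64)] [([326.7, 240.2], 0.9)]
grip_top [([306.0, 213.0, 352.0, 262.0], 0.86), ([149.0, 197.0, 176.0, 222.0], 0.35)] []
gauge_stand [([267.0, 162.0, 298.0, 195.0], 0.77)] [([279.6, 184.0], 0.75)]
```

```bash
python3 - <<'E'
import cv2,numpy as np
a=cv2.imread("pics/top0.png")[90:330,120:440]; cv2.imwrite("pics/v1.png",cv2.resize(a,(800,600),interpolation=cv2.INTER_CUBIC))
a=cv2.imread("pics/scene0.png")[130:310,120:440]; cv2.imwrite("pics/v2.png",cv2.resize(a,(800,450),interpolation=cv2.INTER_CUBIC))
E
```

```text
(no output)
```

View pics/v1.png

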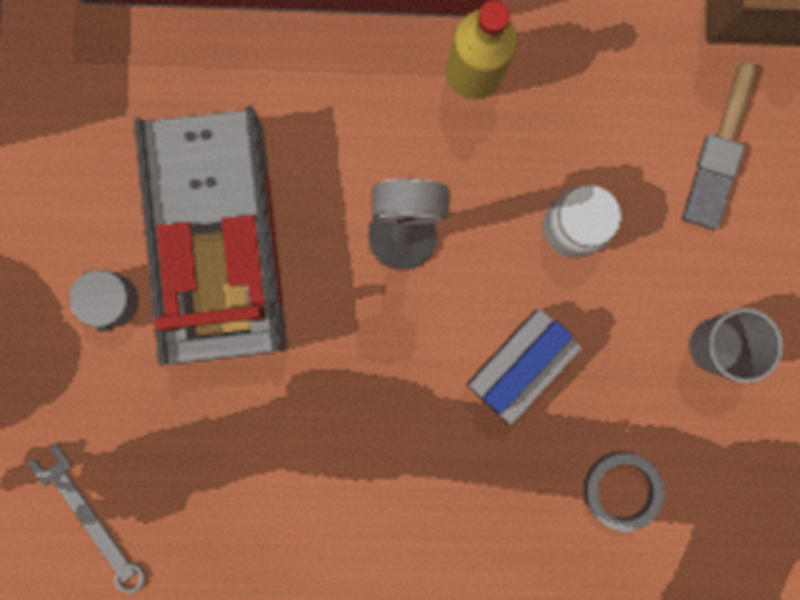

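View pics/v2.png

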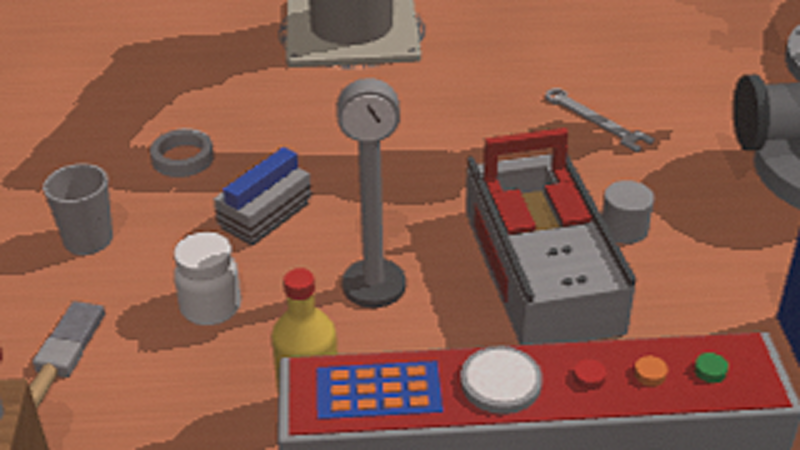

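```bash
cat > h.py <<'E'
from plant import manip
import cv2,numpy as np
def cloud(name,p=None,d=None,s=None):
    m=manip.camera_model(name)
    if s is None: s=manip.read_state()
    if p is None: p,d=manip.camera(name)
    v,u=np.mgrid[:420,:560]
    P=np.stack([(u-m["cx"])/m["fx"]*d,(v-m["cy"])/m["fy"]*d,d],-1)
    if name=="wrist":
        T=np.eye(4);T[:3,:3]=s["orientation"];T[:3,3]=s["ee_pos"];T=T@np.array(m["mount"])
    else: T=np.linalg.inv(m["extrinsics"])
    W=P@T[:3,:3].T+T[:3,3]; W[d<=0]=np.nan
    return p,W
def hsv(p): return cv2.cvtColor(p,cv2.COLOR_RGB2HSV)
def blue(p):
    h=hsv(p);return (h[...,0]>105)&(h[...,0]<130)&(h[...,1]>120)&(h[...,2]>50)
def red(p):
    h=hsv(p);return ((h[...,0]<5)|(h[...,0]>174))&(h[...,1]>170)&(h[...,2]>60)
def rect(pts):
    (c,wh,a)=cv2.minAreaRect(pts[:,:2].astype(np.float32)*1000)
    b=cv2.boxPoints((c,wh,a)); e=[b[1]-b[0],b[2]-b[1]]; e=max(e,key=np.linalg.norm)
    return np.round(c,1),np.round(sorted(wh),1),round(float(np.degrees(np.arctan2(e[1],e[0]))),2)
E
python3 - <<'E'
from h import *
for c in("top","scene"):
    f=np.load(f"pics/{c}0.npz");p,W=cloud(c,f["p"],f["d"])
    x,y,z=np.moveaxis(W,-1,0)
    box=(x>.3)&(x<.7)&(y>-.35)&(y<.05)
    m=blue(p)&(z>.06)&(z<.085)&(x>.2)&(x<.8)
    print(c,"blue",m.sum(),np.nanmedian(W[m],0),rect(W[m]))
    # housing: z 0.06..0.095 around column region
    r=np.zeros_like(m)
    if c=="top": r[125:245,165:240]=1
    else: r[175:275,298:380]=1
    h=r&(z>.068)&(z<.095)&~red(p)
    n,l,st,ce=cv2.connectedComponentsWithStats(h.astype(np.uint8))
    k=1+np.argmax(st[1:,4]); k=l==k
    print("housing",k.sum(),np.nanmedian(W[k],0),rect(W[k]))
    q=r&red(p)&(z>.1)
    print("bar",q.sum(),np.nanmedian(W[q],0),rect(W[q]))
    q=r&red(p)&(z>.07)&(z<.095)
    print("prong",q.sum(),np.nanmedian(W[q],0),rect(W[q]))
    for n in("gauge_stand","stud","oil_bottle","grease_jar","clamp_ring","steel_cup"):
        pass
E
```

```text
top blue 585 [ 0.47835346 -0.10265809  0.07311203] (array([631.7, 266.2]), array([197.1, 911.7]), 71.99)
housing 3091 [0.62433543 0.21376269 0.0751573 ] (array([582. , 207.6]), array([123.6, 252.1]), 8.07)
bar 175 [0.49619977 0.19337845 0.13616457] (array([496.6, 193.1]), array([11.3, 95.4]), -81.93)
prong 728 [0.55805365 0.21840185 0.08311457] (array([550.5, 202.2]), array([92.2, 97.6]), -82.35)
scene blue 1081 [0.68508615 0.60650004 0.07302996] (array([641. , 290.2]), array([202.2, 966.5]), 72.42)
housing 1879 [0.63649505 0.21004048 0.07591487] (array([583.1, 203.7]), array([124.9, 256. ]), 8.28)
bar 502 [0.85810092 0.19104507 0.15159736] (array([680.5, 183.8]), array([186.2, 400.5]), -8.99)
prong 399 [0.56081354 0.21657477 0.0840895 ] (array([549.6, 199.6]), array([ 99.2, 104.4]), 8.27)
```

```bash
python3 - <<'E'
from h import *
print(np.round(manip.camera_model("wrist")["mount"],3).tolist(),manip.camera_model("wrist")["fx"],manip.tcp_to_grasp)
for c in("top","scene"):
    f=np.load(f"pics/{c}0.npz");p,W=cloud(c,f["p"],f["d"])
    x,y,z=np.moveaxis(W,-1,0)
    m=blue(p)&(z>.066)&(z<.085)&(np.hypot(x-.478,y+.103)<.09)
    print(c,"grip",m.sum(),np.nanmean(W[m],0).round(4),rect(W[m]))
    q=red(p)&(z>.1)&(np.hypot(x-.497,y-.193)<.08)
    print("bar",q.sum(),np.nanmedian(W[q],0),rect(W[q]))
    for n in("gauge",(0.59,0.05)),:
        g=(z>.2)&(np.hypot(x-.57,y-.03)<.12); print(n[0],g.sum(),np.nanmin(W[g],0),np.nanmax(W[g],0))
        g=(z>.05)&(z<.2)&(np.hypot(x-.57,y-.03)<.06); print(n[0],g.sum(),np.nanmin(W[g],0),np.nanmax(W[g],0)) if g.any() else 0
a=np.radians(188.15);R=np.array([[np.cos(a),-np.sin(a)],[np.sin(a),np.cos(a)]])
c=np.array([582.3,206]);w=c+R@[46,0];print("well",w)
print("bar in housing",R.T@(np.array([496.6,193.1])-w),"front contact tcp at", w+R@[60,0], w+R@[85,0])
s=manip.read_state();print(np.degrees(np.arctan2(s["orientation"][1,0],s["orientation"][0,0])))
E
```

```text
[[-0.001, -0.959, -0.284, 0.07], [1.0, -0.001, 0.0, -0.001], [-0.0, -0.284, 0.959, -0.144], [0.0, 0.0, 0.0, 1.0]] 317.828917718719 0.0187
top grip 370 [ 0.4555 -0.124   0.0732] (array([ 455.7, -124.5]), array([ 22.7, 106.5]), -41.8)
bar 175 [0.49619977 0.19337845 0.13616457] (array([496.6, 193.1]), array([11.3, 95.4]), -81.93)
gauge 506 [ 0.57800939 -0.02451628  0.2256068 ] [0.61084173 0.03979351 0.28527926]
gauge 57 [ 0.58330748 -0.00352332  0.05374781] [0.59147176 0.01833709 0.18804184]
scene grip 166 [ 0.4587 -0.128   0.0736] (array([ 456.1, -128.5]), array([ 26.1, 110. ]), -41.72)
bar 102 [0.49828345 0.19306877 0.13569058] (array([496.6, 191.7]), array([16.8, 99.9]), -80.95)
gauge 577 [ 0.58252445 -0.02950164  0.20014403] [0.61733221 0.03601108 0.28475362]
gauge 366 [ 0.59421997 -0.00872396  0.05034316] [0.61220006 0.01522168 0.19984722]
well [536.76458522 199.47880371]
bar in housing [40.66322779  0.62044192] front contact tcp at [477.37056595 190.9728955 ] [452.62305792 187.42876708]
158.46877530807765
```

```bash
python3 -m pendant '{"slide":[[-35,-31,0],[-35,-31,0],[-35,-31,0],[-35,-31,0],[-35,-31,0],[-35,-31,0],[-34,-31,0],[-34,-32,0],[-34,-32,0],[-34,-32,0],[0,0,0],[0,0,0],[0,0,0],[0,0,0],[0,0,0]],"twist":[[0,0,0],[0,0,0],[0,0,0],[0,0,0],[0,0,0],[0,0,0],[0,0,0],[0,0,0],[0,0,0],[0,0,0],[0,0,-7.5],[0,0,-7.5],[0,0,-7.5],[0,0,-7.2],[0,0,0]],"claw":[0,0,0,0,0,0,0,0,0,0,0,0,0,0,0]}'; cat >> h.py <<'E'
WELL=np.array([536.8,199.5]);HY=188.15
def show():
    s=manip.read_state();o=s["orientation"];p=s["ee_pos"]*1000
    a=np.radians(HY);R=np.array([[np.cos(a),-np.sin(a)],[np.sin(a),np.cos(a)]])
    print("t",round(s["t"],2),"tcp",p.round(1),"yaw",np.degrees(np.arctan2(o[1,0],o[0,0])).round(2),"tilt",o[:2,2].round(4),"inH",(R.T@(p[:2]-WELL)).round(1),"F",s["contact_force"].round(1),"op",round(s["opening"],3))
    return s
def tooldelta(target,s):
    return (s["orientation"].T@(np.array(target)-s["ee_pos"]*1000)).round(1)
E
python3 - <<'E'
from h import *
s=show(); print(tooldelta([WELL[0]-70*.99,WELL[1]-70*.142,113],s))
E
```

```text
t: 3.18
ee_pos: [0.4457, 0.1865, 0.2314]
orientation: [[-0.99, -0.141, 0.0], [-0.141, 0.99, 0.0], [-0.0, 0.0, -1.0]]
contact_force: [0.8, -0.0, 0.4]
opening: -0.001
t 3.17 tcp [445.7 186.5 231.4] yaw -171.92 tilt [0.0002 0.0004] inH [92.1 -0. ] F [ 0.8 -0.   0.4] op -0.001
[-2.200e+01 -1.000e-01  1.184e+02]
```

```bash
python3 -m pendant '{"slide":[[0,0,30],[0,0,30],[0,0,30],[0,0,26],[-12,0,0],[-12,0,0],[-12,0,0],[-12,0,0],[-12,0,0],[-12,0,0],[-12,0,0],[-12,0,0],[-12,0,0],[-12,0,0],[-10,0,0],[-5,0,0],[-3,0,0],[0,0,0]],"twist":[[0,0,0],[0,0,0],[0,0,0],[0,0,0],[0,0,0],[0,0,0],[0,0,0],[0,0,0],[0,0,0],[0,0,0],[0,0,0],[0,0,0],[0,0,0],[0,0,0],[0,0,0],[0,0,0],[0,0,0],[0,0,0]],"claw":[0,0,0,0,0,0,0,0,0,0,0,0,0,0,0,0,0,0]}'; python3 - <<'E'
from h import *
show()
p,W=cloud("top");x,y,z=np.moveaxis(W,-1,0)
a=np.radians(HY);R=np.array([[np.cos(a),-np.sin(a)],[np.sin(a),np.cos(a)]])
def H(m): return (W[m][:,:2]*1000-WELL)@R
for lo,hi in((.125,.145),(.076,.092)):
    q=red(p)&(z>lo)&(z<hi)&(np.hypot(x-.57,y-.21)<.2); h=H(q); print(q.sum(),h.min(0),h.max(0),np.median(h,0))
E
```

```text
t: 5.42
ee_pos: [0.5826, 0.2062, 0.1152]
orientation: [[-0.99, -0.142, 0.001], [-0.142, 0.99, 0.0], [-0.001, 0.0, -1.0]]
contact_force: [-0.5, 0.3, -0.7]
opening: -0.001
t 5.42 tcp [582.6 206.2 115.2] yaw -171.83 tilt [0.001  0.0002] inH [-46.3  -0.1] F [-0.5  0.3 -0.7] op -0.001Traceback (most recent call last):
  File "<stdin>", line 7, in <module>
    return umr_minimum(a, axis, None, out, keepdims, initial, where)
ValueError: zero-size array to reduction operation minimum which has no identity
```

```bash
python3 -m pendant '{"slide":[[-3,0,0],[-2,0,0],[0,0,0]],"twist":[[0,0,0],[0,0,0],[0,0,0]],"claw":[0,0,0]}'; python3 - <<'E'
from h import *
show()
E
```

```text
t: 5.85
ee_pos: [0.586, 0.2066, 0.1153]
orientation: [[-0.99, -0.142, -0.002], [-0.142, 0.99, -0.001], [0.002, -0.0, -1.0]]
contact_force: [-4.7, -0.8, 3.4]
opening: 0.002
t 5.85 tcp [586.  206.6 115.3] yaw -171.83 tilt [-0.0023 -0.0007] inH [-49.7  -0.1] F [-4.7 -0.8  3.4] op 0.002
```

```bash
python3 -m pendant '{"slide":[[8,0,0],[0,0,-30],[0,0,-35],[0,0,-35],[30,0,-35],[32,0,0],[0,0,0],[0,0,0]],"twist":[[0,0,0],[0,0,0],[0,0,0],[0,0,0],[0,0,0],[0,0,0],[0,0,0],[0,0,0]],"claw":[0,0,0,0,0,60,60,60]}'; python3 - <<'E'
from h import *
s=show()
p,W=cloud("wrist",s=s);cv2.imwrite("pics/w1.png",p[:,:,::-1]);np.savez("pics/w1.npz",W=W,p=p)
for n in("well_mouth","fork_bar"): print(n,[(np.round(b["location"],1),round(b["conf"],2)) for b in manip.tip_of(n,"wrist")][:2])
x,y,z=np.moveaxis(W,-1,0)
a=np.radians(HY);R=np.array([[np.cos(a),-np.sin(a)],[np.sin(a),np.cos(a)]])
h=(W[...,:2]*1000-WELL)@R
for lo,hi in((.125,.145),(.076,.092)):
    q=red(p)&(z>lo)&(z<hi); print(q.sum(),h[q].min(0),h[q].max(0),np.median(W[q][:,2])) if q.any() else 0
# well edges: points clearly below top inside
q=(z<.055)&(z>.0)&(abs(h[...,0])<70)&(abs(h[...,1])<45)
print("inside",q.sum(),np.nanpercentile(h[q],[0.5,99.5],axis=0))
q=(abs(z-.075)<.004)&~red(p)&(abs(h[...,1])<20)&(h[...,0]>-58-60)&(h[...,0]<95)
print("top strip x>0 range",np.percentile(h[q&(h[...,0]>20)][:,0],[0.5,99.5]),np.median(z[q]))
q=(abs(z-.075)<.004)&~red(p)&(abs(h[...,0])<40)
for sg in(1,-1):
    k=h[q&(h[...,1]*sg>20)][:,1]*sg; print("y edge",sg,np.percentile(k,[.5,2,99]))
E
```

```text
t: 6.85
ee_pos: [0.5188, 0.197, 0.2506]
orientation: [[-0.99, -0.142, 0.002], [-0.142, 0.99, 0.001], [-0.002, 0.0, -1.0]]
contact_force: [-0.8, 0.3, -0.7]
opening: 0.637
t 6.85 tcp [518.8 197.  250.6] yaw -171.84 tilt [0.0021 0.0005] inH [18.2 -0.1] F [-0.8  0.3 -0.7] op 0.637
well_mouth [(array([279.1, 213.3]), 0.66)]
fork_bar [(array([278.4, 299.8]), 0.67)]
1921 [-73.87482884 -49.27377176] [-60.64119694  49.25929778] 0.13769668751784025
2843 [-169.77447735  -58.15360584] [-60.88654922  49.50352255] 0.08533905867482722
inside 5934 [[-60.11735075 -32.60853856]
 [ 51.14495456  33.5793401 ]]
top strip x>0 range [56.72287125 78.00856601] 0.07625370118777078
y edge 1 [ 33.37363431  33.51658843 197.85909727]
y edge -1 [32.44670626 32.56686994 52.56005684]
```

View pics/w1.png

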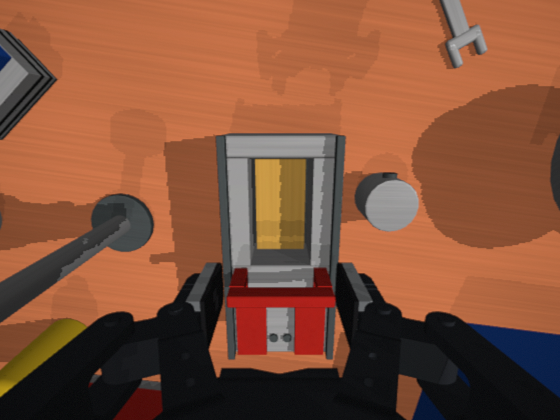

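```bash
python3 -m pendant '{"slide":[[40,0,0],[40,0,0],[5,-32,0],[5,-32,0],[5,-32,0],[5,-32,0],[5,-32,0],[5,-32,0],[5,-32,0],[5,-32,0],[5,-35,0],[0,0,0],[0,0,0],[0,0,0],[0,0,0],[0,0,0],[0,0,0]],"twist":[[0,0,0],[0,0,0],[0,0,0],[0,0,0],[0,0,0],[0,0,0],[0,0,0],[0,0,0],[0,0,0],[0,0,0],[0,0,0],[0,0,10],[0,0,10],[0,0,10],[0,0,10],[0,0,10],[0,0,0]],"claw":[60,60,60,60,60,60,60,60,60,60,60,60,60,60,60,60,60]}'; python3 - <<'E'
from h import *
f=np.load("pics/w1.npz");p,W=f["p"],f["W"];q=red(p)&(W[...,2]>.125)&(W[...,2]<.145);print("bar",rect(W[q]))
s=show()
p,W=cloud("wrist",s=s);cv2.imwrite("pics/w2.png",p[:,:,::-1])
m=blue(p)&(W[...,2]>.066)&(W[...,2]<.085); n,l,st,ce=cv2.connectedComponentsWithStats(m.astype(np.uint8));m=l==1+np.argmax(st[1:,4])
c=rect(W[m]);print("grip",m.sum(),c,np.nanmedian(W[m][:,2]),st[1:])
print("delta to grip",tooldelta([c[0][0],c[0][1],75],s))
E
```

```text
t: 9.12
ee_pos: [0.4359, -0.1091, 0.2501]
orientation: [[-0.746, 0.666, -0.0], [0.666, 0.746, -0.001], [-0.0, -0.0, -1.0]]
contact_force: [0.3, 0.1, 0.8]
opening: 0.706
bar (array([603.4, 209.1]), array([13.2, 98.5]), -81.97)
t 9.12 tcp [ 435.9 -109.1  250.1] yaw 138.27 tilt [-0.0001 -0.0006] inH [143.7 291.2] F [0.3 0.1 0.8] op 0.706
grip 2190 (array([ 457.1, -125.8]), array([ 22.9, 108.8]), -41.85) 0.07533339337687639 [[ 270  167   23  101 2190]]
delta to grip [-26.9   1.8 175.1]
```

View pics/w2.png

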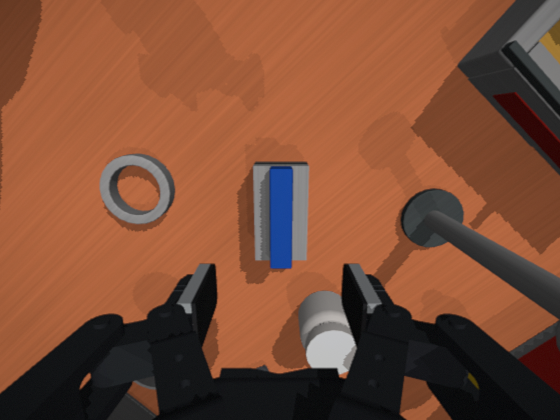

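```bash
python3 -m pendant '{"slide":[[-27,1.8,0],[0,0,36],[0,0,36],[0,0,36],[0,0,36],[0,0,30],[0,0,16],[0,0,8],[0,0,0],[0,0,0],[0,0,0],[0,0,0],[0,0,0],[0,0,0]],"twist":[[0,0,0],[0,0,0],[0,0,0],[0,0,0],[0,0,0],[0,0,0],[0,0,0],[0,0,0],[0,0,0],[0,0,0],[0,0,0],[0,0,0],[0,0,0],[0,0,0]],"claw":[60,60,60,60,60,60,60,60,60,10,10,10,10,10]}'; python3 - <<'E'
from h import *
show()
E
```

```text
t: 10.92
ee_pos: [0.4572, -0.1257, 0.0532]
orientation: [[-0.745, 0.667, 0.002], [0.667, 0.745, -0.0], [-0.001, 0.001, -1.0]]
contact_force: [-0.8, -0.4, 6.3]
opening: 0.262
t 10.93 tcp [ 457.2 -125.7   53.2] yaw 138.18 tilt [ 0.0015 -0.0003] inH [124.8 310.6] F [-0.8 -0.4  6.3] op 0.262
```

```bash
python3 -m pendant '{"slide":[[0,0,-5],[0,0,-20],[0,0,-40],[0,0,-40],[0,0,-45],[0,0,0],[0,0,0],[0,0,0],[0,0,0],[0,0,0],[0,0,0]],"twist":[[0,0,0],[0,0,0],[0,0,0],[0,0,0],[0,0,0],[0,0,-10],[0,0,-10],[0,0,-10],[0,0,-10],[0,0,-10],[0,0,0]],"claw":[10,10,10,10,10,10,10,10,10,10,10]}'; python3 -m pendant '{"slide":[[0,30,0],[0,31,0],[0,31,0],[0,31,0],[0,31,0],[0,31,0],[0,31,0],[0,31,0],[0,31,0],[0,32,0],[-30,0,0],[-30,0,0],[-26,0,0],[0,0,0]],"twist":[[0,0,0],[0,0,0],[0,0,0],[0,0,0],[0,0,0],[0,0,0],[0,0,0],[0,0,0],[0,0,0],[0,0,0],[0,0,0],[0,0,0],[0,0,0],[0,0,0]],"claw":[10,10,10,10,10,10,10,10,10,10,10,10,10,10]}'; python3 - <<'E'
from h import *
s=show()
p,W=cloud("wrist",s=s);cv2.imwrite("pics/w3.png",p[:,:,::-1])
T=(W*1000-s["ee_pos"]*1000)@s["orientation"]
m=blue(p)&(abs(T[...,2]+21)<10)&(abs(T[...,0])<80)&(abs(T[...,1])<30)
k=T[m];print("grip in tool",m.sum(),k.min(0),k.max(0))
for lo,hi in((15,25),(25,35),(35,45),(45,55)):
    j=k[(k[:,0]>lo)&(k[:,0]<hi)]; print(lo,np.percentile(j[:,1],[2,98]),np.median(j[:,2])) if len(j) else 0
print("to well",tooldelta([538.2,199.3,s["ee_pos"][2]*1000],s))
h=T; 
E
```

```text
t: 12.3
ee_pos: [0.4559, -0.1256, 0.2021]
orientation: [[-0.99, -0.14, -0.001], [-0.14, 0.99, 0.0], [0.001, 0.001, -1.0]]
contact_force: [0.2, -0.5, -4.0]
opening: 0.267
t: 14.05
ee_pos: [0.4995, 0.1935, 0.202]
orientation: [[-0.99, -0.138, 0.001], [-0.138, 0.99, -0.0], [-0.001, -0.0, -1.0]]
contact_force: [-0.4, -0.4, -4.6]
opening: 0.272
t 14.05 tcp [499.5 193.5 202. ] yaw -172.08 tilt [ 0.0013 -0.    ] inH [37.8  0.7] F [-0.4 -0.4 -4.6] op 0.272
grip in tool 11337 [-41.24206924 -13.53664183 -26.65328701] [ 54.86961608  11.22033669 -11.26453197]
15 [-12.84360648   9.60856698] -22.201746235518478
25 [-12.7977739    9.48832224] -22.222056599922155
35 [-12.73549461   9.69724959] -22.211007346764095
45 [-12.7206809    9.40230969] -22.050871916204677
to well [-39.2   0.4   0. ]
```

View pics/w3.png

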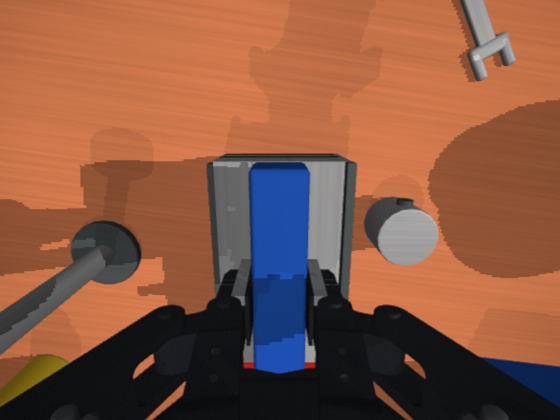

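```bash
cat >> h.py <<'E'
def edges():
    s=show(); p,W=cloud("wrist",s=s)
    T=(W*1000-s["ee_pos"]*1000)@s["orientation"]; z=W[...,2]*1000
    q=(abs(z-75)<4)|(abs(z-87)<4)
    n,l,st,ce=cv2.connectedComponentsWithStats(q.astype(np.uint8));q=np.isin(l,[i for i in range(1,n) if st[i,4]>150])
    for lo in range(-60,80,10):
        k=q&(T[...,0]>lo)&(T[...,0]<lo+10)&(abs(T[...,1])<75); j=T[k]
        if len(j)>40: print(lo,"y",np.percentile(j[:,1],[1,99]).round(1),"mid",np.percentile(j[:,1],[1,99]).mean().round(2))
    k=q&(abs(T[...,1])<50)&(T[...,0]>0); print("x end",[ (a,T[k&(abs(T[...,1]-a)<5)][:,0].max().round(1)) for a in(-40,-30,-20,20,30,40) if (k&(abs(T[...,1]-a)<5)).any()])
    return s,p,W,T
E
python3 - <<'E'
from h import *
edges()
E
```

```text
t 14.1 tcp [497.6 193.2 201.8] yaw -172.01 tilt [-0.0011 -0.0007] inH [39.7  0.7] F [-0.6  0.3 -3.6] op 0.266
-60 y [-60.3  61. ] mid 0.38
-50 y [-60.3  61.2] mid 0.46
-40 y [-60.   61.1] mid 0.52
-30 y [-60.4  60.8] mid 0.21
-20 y [-60.3  61.2] mid 0.42
-10 y [-60.2  61. ] mid 0.36
0 y [-60.2  60.9] mid 0.31
10 y [-60.3  60.8] mid 0.25
20 y [-60.4  61.1] mid 0.33
30 y [-60.4  61. ] mid 0.3
x end []
```

```bash
python3 -m pendant '{"slide":[[-20,1,0],[-20,0.9,0],[0,0,20],[0,0,20],[0,0,20],[0,0,5],[0,0,0],[0,0,0]],"twist":[[0,0,-0.2],[0,0,0],[0,0,0],[0,0,0],[0,0,0],[0,0,0],[0,0,0],[0,0,0]],"claw":[10,10,10,10,10,10,10,10]}'; python3 - <<'E'
from h import *
s,p,W,T=edges()
m=blue(p)&(abs(T[...,2]+21)<10)&(T[...,0]>15)&(abs(T[...,1])<30);print("grip y",np.percentile(T[m][:,1],[2,98]),"x",T[m][:,0].max())
show()
E
```

```text
t: 15.15
ee_pos: [0.5375, 0.2014, 0.1382]
orientation: [[-0.989, -0.145, 0.001], [-0.145, 0.989, 0.001], [-0.001, 0.0, -1.0]]
contact_force: [-0.0, 0.5, -3.7]
opening: 0.267
t 15.15 tcp [537.5 201.4 138.2] yaw -171.65 tilt [0.0013 0.0006] inH [-1.  -1.7] F [-0.   0.5 -3.7] op 0.267
-60 y [-62.9  58.2] mid -2.36
-50 y [-62.6  58. ] mid -2.32
-40 y [-62.6  58. ] mid -2.29
-30 y [-62.4  57.8] mid -2.29
-20 y [-62.6  58.1] mid -2.22
-10 y [-62.4  58.3] mid -2.06
0 y [-62.3  58. ] mid -2.16
10 y [-62.4  58.3] mid -2.04
20 y [-62.4  58.1] mid -2.19
30 y [-62.3  58.4] mid -1.92
40 y [-62.4  58.3] mid -2.08
50 y [-61.9  58.2] mid -1.87
60 y [-61.4  57.6] mid -1.87
70 y [-61.3  57.7] mid -1.79
x end [(-40, np.float64(79.1)), (-30, np.float64(79.1)), (-20, np.float64(79.1)), (20, np.float64(79.0)), (30, np.float64(79.0)), (40, np.float64(79.0))]
grip y [-12.77962559   9.58189838] x 54.876512429250894
t 15.2 tcp [537.5 201.4 138.2] yaw -171.64 tilt [0.0014 0.0006] inH [-1.  -1.7] F [ 0.4 -0.2 -3.8] op 0.264
```

```bash
python3 -m pendant '{"slide":[[-0.8,-0.5,0],[0,0,6],[0,0,6],[0,0,6],[0,0,6],[0,0,6],[0,0,6],[0,0,6],[0,0,0]],"twist":[[0,0,0.25],[0,0,0],[0,0,0],[0,0,0],[0,0,0],[0,0,0],[0,0,0],[0,0,0],[0,0,0]],"claw":[10,10,10,10,10,10,10,10,10]}'; python3 - <<'E'
from h import *
s=show();print(s["wrist_torque"])
E
```

```text
t: 16.32
ee_pos: [0.5376, 0.2006, 0.0947]
orientation: [[-0.99, -0.141, -0.001], [-0.141, 0.99, -0.0], [0.001, -0.0, -1.0]]
contact_force: [0.1, -0.1, -3.7]
opening: 0.273
t 16.32 tcp [537.6 200.6  94.7] yaw -171.88 tilt [-0.001  -0.0004] inH [-0.9 -1. ] F [ 0.1 -0.1 -3.7] op 0.273
[ 0.011299   -0.03331006  0.07753335]
```

```bash
python3 -m pendant '{"slide":[[0,0,3],[0,0,0],[0,0,0],[0,0,-20],[0,0,-30],[0,0,-20],[-32,0,0],[-32,0,0],[-32,0,0],[0,0,0]],"twist":[[0,0,0],[0,0,0],[0,0,0],[0,0,0],[0,0,0],[0,0,0],[0,0,0],[0,0,0],[0,0,0],[0,0,0]],"claw":[10,45,45,45,45,0,0,0,0,0]}'; python3 - <<'E'
from h import *
s=show()
p,W=cloud("wrist",s=s);cv2.imwrite("pics/w4.png",p[:,:,::-1])
T=(W*1000-s["ee_pos"]*1000)@s["orientation"];z=W[...,2]
q=red(p)&(z>.12)&(z<.145);print("bar",T[q].min(0),T[q].max(0)) if q.any() else 0
m=blue(p)&(z>.09)&(z<.13)&(abs(T[...,1])<30);print("grip",np.percentile(T[m],[1,99],axis=0),np.median(z[m]))
E
```

```text
t: 17.58
ee_pos: [0.6353, 0.2142, 0.1626]
orientation: [[-0.99, -0.14, 0.003], [-0.14, 0.99, 0.001], [-0.003, 0.0, -1.0]]
contact_force: [-0.9, -0.0, -0.9]
opening: 0.001
t 17.57 tcp [635.3 214.2 162.6] yaw -171.95 tilt [0.0027 0.0005] inH [-99.6  -0.6] F [-0.9 -0.  -0.9] op 0.001
bar [ 26.1366565  -50.02814394  21.79347682] [38.25520095 49.04596032 42.39673293]
grip [[ 44.46703384 -12.55662499  46.18936576]
 [132.37579422  10.35523701  49.65930751]] 0.11444791624365588
```

View pics/w4.png

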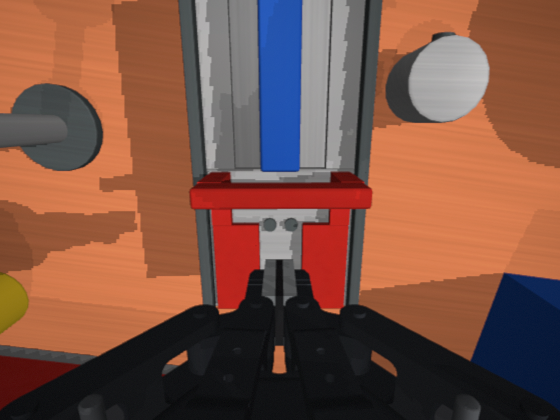

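```bash
python3 -m pendant '{"slide":[[0,0,20],[0,0,20],[0,0,5],[8,0,0],[8,0,0],[8,0,0],[8,0,0],[8,0,0],[6,0,0],[4,0,0],[3,0,0],[0,0,0]],"twist":[[0,0,0],[0,0,0],[0,0,0],[0,0,0],[0,0,0],[0,0,0],[0,0,0],[0,0,0],[0,0,0],[0,0,0],[0,0,0],[0,0,0]],"claw":[0,0,0,0,0,0,0,0,0,0,0,0]}'; python3 - <<'E'
from h import *
s=show()
p,W=cloud("wrist",s=s);np.savez("pics/w5.npz",p=p)
T=(W*1000-s["ee_pos"]*1000)@s["orientation"];z=W[...,2]
q=red(p)&(z>.12)&(z<.145)&(abs(T[...,1])<60);print("bar",T[q].min(0),T[q].max(0)) if q.any() else 0
m=blue(p)&(z>.09)&(z<.13)&(abs(T[...,1])<30);print("grip",np.percentile(T[m],[1,99],axis=0),np.median(z[m]))
E
```

```text
t: 19.12
ee_pos: [0.5799, 0.2067, 0.1171]
orientation: [[-0.99, -0.141, -0.001], [-0.141, 0.99, -0.0], [0.001, -0.0, -1.0]]
contact_force: [1.5, 0.6, 0.7]
opening: 0.0
t 19.12 tcp [579.9 206.7 117.1] yaw -171.88 tilt [-0.0012 -0.0003] inH [-43.7  -1. ] F [1.5 0.6 0.7] op 0.0
bar [  5.01275533 -50.53750077 -27.25838955] [22.5718614  48.24722289 -3.39778626]
grip [[ 20.36040756 -12.94983145   1.19930089]
 [ 95.61150453  10.07080597   4.47888184]] 0.11445460111340512
```

```bash
python3 -m pendant '{"slide":[[0,0,5],[0,0,5],[0,0,5],[0,0,5],[0,0,3],[0,0,0],[0,0,0]],"twist":[[0,0,0],[0,0,0],[0,0,0],[0,0,0],[0,0,0],[0,0,0],[0,0,0]],"claw":[0,0,0,0,0,0,0]}'; python3 - <<'E'
from h import *
s=show()
p,W=cloud("wrist",s=s)
T=(W*1000-s["ee_pos"]*1000)@s["orientation"];z=W[...,2]
m=blue(p)&(z>.08)&(z<.13)&(abs(T[...,1])<30)
for lo in range(20,100,20):
    k=m&(abs(T[...,0]-lo-10)<10); print(lo,np.median(z[k])) if k.any() else 0
q=red(p)&(z>.12)&(z<.145)&(abs(T[...,1])<60);print("bar",T[q].min(0),T[q].max(0))
E
```

```text
t: 20.05
ee_pos: [0.5805, 0.2068, 0.0952]
orientation: [[-0.99, -0.141, 0.0], [-0.141, 0.99, 0.0], [-0.0, -0.0, -1.0]]
contact_force: [-1.4, -0.5, 11.2]
opening: -0.005
t 20.05 tcp [580.5 206.8  95.2] yaw -171.9 tilt [0.0001 0.    ] inH [-44.3  -1. ] F [-1.4 -0.5 11.2] op -0.005
20 0.09678686524510671
40 0.09698490224947787
60 0.09713427505730443
80 0.0972476374501372
bar [  5.01262182 -50.6217961  -49.70762712] [ 23.63404523  48.67459335 -24.79224299]
```

```bash
python3 -m pendant '{"slide":[[0,0,0.5],[6,0,0],[8,0,0],[8,0,0],[8,0,0],[8,0,0],[8,0,0],[8,0,0],[8,0,0],[8,0,0],[5,0,0],[4,0,0],[2,0,0],[0,0,0]],"twist":[[0,0,0],[0,0,0],[0,0,0],[0,0,0],[0,0,0],[0,0,0],[0,0,0],[0,0,0],[0,0,0],[0,0,0],[0,0,0],[0,0,0],[0,0,0],[0,0,0]],"claw":[0,0,0,0,0,0,0,0,0,0,0,0,0,0]}'; python3 - <<'E'
from h import *
show()
E
```

```text
t: 21.85
ee_pos: [0.5066, 0.1969, 0.096]
orientation: [[-0.99, -0.14, 0.012], [-0.14, 0.99, 0.004], [-0.013, 0.003, -1.0]]
contact_force: [7.2, 1.1, 10.1]
opening: 0.002
t 21.85 tcp [506.6 196.9  96. ] yaw -171.94 tilt [0.0125 0.0044] inH [30.2 -1.7] F [ 7.2  1.1 10.1] op 0.002
```

```bash
python3 -m pendant '{"slide":[[2,0,0],[2,0,0],[2,0,0],[0,0,0],[0,0,0]],"twist":[[0,0,0],[0,0,0],[0,0,0],[0,0,0],[0,0,0]],"claw":[0,0,0,0,0]}'; python3 - <<'E'
from h import *
show()
E
```

```text
t: 22.48
ee_pos: [0.5021, 0.1963, 0.0961]
orientation: [[-0.99, -0.14, 0.015], [-0.14, 0.99, 0.005], [-0.015, 0.003, -1.0]]
contact_force: [9.8, -0.1, 8.3]
opening: -0.002
t 22.48 tcp [502.1 196.3  96.1] yaw -171.96 tilt [0.0149 0.0052] inH [34.8 -1.8] F [ 9.8 -0.1  8.3] op -0.002
```

```bash
python3 -m pendant '{"slide":[[2,0,0],[2,0,0],[0,0,0]],"twist":[[0,0,0],[0,0,0],[0,0,0]],"claw":[0,0,0]}'; python3 - <<'E'
from h import *
s=show()
p,W=cloud("wrist",s=s);x,y,z=np.moveaxis(W,-1,0)
a=np.radians(HY);R=np.array([[np.cos(a),-np.sin(a)],[np.sin(a),np.cos(a)]])
h=(W[...,:2]*1000-WELL)@R
q=red(p)&(z>.125)&(z<.15)&(abs(h[...,1])<60);print("bar",h[q].min(0),h[q].max(0))
E
```

```text
t: 22.85
ee_pos: [0.5023, 0.1965, 0.0967]
orientation: [[-0.99, -0.139, 0.023], [-0.139, 0.99, 0.008], [-0.023, 0.004, -1.0]]
contact_force: [17.4, 2.1, 5.2]
opening: 0.0
t 22.85 tcp [502.3 196.5  96.7] yaw -172.0 tilt [0.0226 0.0076] inH [34.6 -1.9] F [17.4  2.1  5.2] op 0.0
bar [ 40.22488276 -49.36674539] [59.0993258  49.87375565]
```

```bash
python3 -m pendant '{"slide":[[-6,0,0],[-6,0,0],[-5,0,0],[0,0,-10],[0,0,-25],[0,0,-40],[0,0,-50],[0,0,-30],[-20,0,0],[0,0,0]],"twist":[[0,0,0],[0,0,0],[0,0,0],[0,0,0],[0,0,0],[0,0,0],[0,0,0],[0,0,0],[0,0,0],[0,0,0]],"claw":[0,0,0,0,0,0,0,0,0,0]}'; python3 - <<'E'
from h import *
s=show()
a=np.radians(HY);R=np.array([[np.cos(a),-np.sin(a)],[np.sin(a),np.cos(a)]])
for c in("wrist","scene"):
    p,W=cloud(c,s=s);cv2.imwrite(f"pics/e_{c}.png",p[:,:,::-1]);x,y,z=np.moveaxis(W,-1,0)
    h=(W[...,:2]*1000-WELL)@R; n=(abs(h[...,1])<60)&(abs(h[...,0])<90)
    q=n&red(p)&(z>.125)&(z<.15);print(c,"bar",h[q].min(0),h[q].max(0)) if q.any() else 0
    q=n&blue(p)&(z>.085)&(z<.12)&(abs(h[...,1])<20);print("grip",np.percentile(h[q],[1,99],axis=0),np.median(z[q]),rect(W[q])) if q.any() else 0
    if q.any():
        A=np.c_[h[q]/1000,np.ones(q.sum())];print("slope",np.linalg.lstsq(A,z[q],rcond=None)[0])
E
```

```text
t: 24.15
ee_pos: [0.5274, 0.1989, 0.2483]
orientation: [[-0.99, -0.14, -0.0], [-0.14, 0.99, -0.0], [0.0, -0.0, -1.0]]
contact_force: [-0.2, -0.4, -0.3]
opening: 0.0
t 24.15 tcp [527.4 198.9 248.3] yaw -171.92 tilt [-0.0004 -0.0004] inH [ 9.4 -0.7] F [-0.2 -0.4 -0.3] op 0.0
wrist bar [ 46.8421299  -49.62521287] [58.37232263 49.46574854]
grip [[-47.24902697 -10.88020427]
 [ 41.16516914  11.81574219]] 0.10140760474574573 (array([540.2, 199.4]), array([22.9, 89.9]), 8.53)
slope [0.00100564 0.01013094 0.10140642]
scene bar [ 46.16501268 -46.67417463] [59.34099417 49.02753753]
grip [[-56.37066773  -8.02304324]
 [ 49.12446633  13.57677046]] 0.10014341608975519 (array([537.9, 196.7]), array([ 22.4, 113.2]), 8.49)
slope [0.00764656 0.05653272 0.09996671]
```

View pics/e_wrist.png

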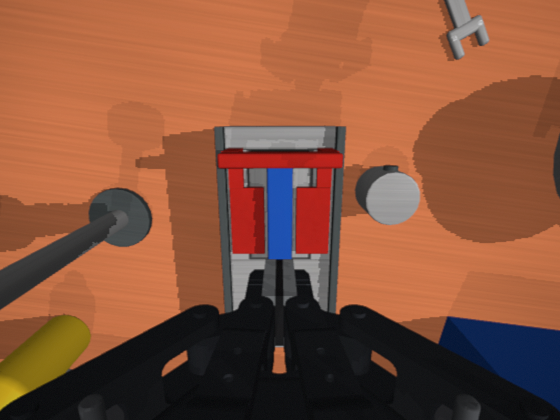

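```bash
python3 -c "
from plant import manip
print(manip.job_done())"
```

```text
the job is handed in; nothing more can be done
None
```

The cartridge is in the well with its blue grip up, trapped under the fork, and I handed the job in at about 24 s of the 72 s allowed. No verdict was reported.

**What I did**
1. I pushed the fork right back to its stop and picked the cartridge up by its grip.
2. I carried it round the robot side of the gauge stand. It went down into the well without resistance.
3. With shut fingers behind the bar I moved the fork to about 40 mm and pressed the grip down. That put the underside about 21 mm above the table, level, with the fork still below 50 mm.
4. Keeping the pressure on, I pushed the bar home until it stalled on its end stop at about 17 N, then lifted clear.

**Last checks**
- **Fork:** the bar's front face is within about 1.5 mm of where a fully home fork puts it, so travel is about 0.12 m.
- **Cartridge height:** the grip top is at 100–101 mm, so the underside is about 26 mm above the table, as expected when trapped. By the wrist camera it is level to about 0.01 rad.
- **Robot:** clear of everything, with wrist force near zero.

**What disagreed or went unchecked**
- The cameras differ by 1–4 mm from one another sideways. I aligned the cartridge to the housing using relative measurements from the wrist camera instead.
- The scene camera gives about 0.06 rad of sideways tilt. I take that as noise from few pixels on a narrow bar, but it is close to the 0.08 rad limit.
- I did not measure the bystanders again at the end. No force reading in my checks suggested contact with them or the gauge stand.

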